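# Loosen the polishing beads and drain the hopper, holding its spring gate open

## Robot

A 6-joint arm with a two-finger parallel gripper is mounted at the origin on the work surface. World frame = base frame: x ahead of the robot, y to its left, z up, the work surface at z = 0. Lengths are in mm, angles in rad, forces in N, time in s.
With the tool pointing down it reaches from about 350 to 775 mm from the base axis. Payload 7.3 kg.
Tool frame: the origin (TCP) lies at the very end of the fingers, on their centre line; the grasp point (between the pads) lies 19 mm behind it; z points along the fingers, y is the line along which they close (so a half turn about z gives the same grasp; the last joint's range is limited). The gripper opens to 92 mm and grips with 3 to 60 N. Pads are 19 mm wide; open, the fingers measure 130 mm over their backs; the gripper's body (75 mm by 190 mm) begins 47 mm behind the grasp point.
Start: joints at [1.142, 0.342, 1.524, -0, 1.275, -0.146], TCP at [146.484, 504.17, 226.741] pointing down, gripper open.
Joint ranges: [-2.53, 2.53], [-0.77, 2.02], [0.04, 2.7], [-1, 4.14], [0.28, 2.66], [-3.11, 3.11]. Speed limits (rad/s): [2.57, 2.57, 3.14, 3.14, 3.14, 3.14].

## Interface

Orientations are given as [roll, pitch, yaw] about the fixed x, y, z axes, in that order (R = Rz(yaw) Ry(pitch) Rx(roll)).
In Python, from plant import * gives the robot as it stands.
- The arm moves only by the tool arm_command, never from a script. Its arguments are lists of equal length, an entry for each row: "gripper": the finger opening in mm, from 0 to 91.8; "dp": the shift along the tool's x, y, z in units of 25 mm (1.0 is 25 mm), a list of three; "twist": the turn about the tool's z in units of 5 degrees (1.0 is 5 degrees). A call has exactly 5 rows; each row shifts and turns the commanded pose from where the row before left it, along the tool's axes as they then stand; what a row does not reach is not made up. A row lasts 1/8 s, in which the tool goes at most 62.5 mm and 10.7 degrees, less where a joint would pass 70% of its speed; a pose out of reach is approached as far as the arm can. A call is refused whole if a number of a shift passes 1 or a number of a turn 1, either way. A call with a gripper value outside its range is refused whole. The fingers move at their own pace and stop on an object; the grip force is fixed at half the most. Time passes only in rows, so rows that do not move let the fingers close, or fill a call up. It gives the time, the measured TCP pose, the force, the opening and the grip force at its end, in the units of the state.
- get_obs(): the state, without advancing time (a new reading comes with each control period).
- capture(name): name is "scene" or "top"; returns the picture (480x640x3 uint8, red, green, blue); there is no depth.
- get_calibration(name): a dict with "mtx" (3x3 intrinsics, pixels), "dist_coeffs" ([k1, k2, p1, p2, k3] as OpenCV has them; the pictures are not rectified), "position" and "attitude" of the camera in the world. Camera axes: x right, y down, z forward; pixel columns grow to the right and rows downward; lengths in mm; the calibration is good to about 2 mm. A picture is of the moment at which its call begins. get_calibration takes no time and is no camera call.
- close_job(): hands the job in; it is judged then, once.
The state is a dict: "time": time; "joint_positions": joint angles; "dq": joint speeds; "tau": joint torques, N m; "tool_pos": TCP position; "tcp_rot": TCP orientation; "contact_force": force on the tool from outside, world axes, zero at the start; "moment": the same for the moment, N m; "grip_width": finger opening in mm; "finger_force": force on a finger pad.
Only numpy, scipy, OpenCV 4.12 (cv2) and the standard library are available. Lean on these libraries where they do the work, as an engineer would, in place of code of your own. Each camera call takes 0.05 s, during which the arm holds its last target. There are 200 camera calls.

## Task

Take the wooden stirring stick from its block and stir the ceramic polishing beads lying on the closed gate at the bottom of the hopper, at least three full turns about 15 mm off the middle with the tip down among the beads, without spilling any, then stand the stick back in its block and let go of it. Next pull the hopper's orange spring-return gate handle out until its white line is level with the red mark on the rail, so that all the beads drop into the tray below, and finish while still holding it there: do not let go, the program ends with the gripper keeping the handle at the mark. Leave the jar, tin, sanding block, screwdriver and box of tuners where they are.

Things in the scene. Friction and masses are not known exactly. Their poses are not given: they have to be found in the camera images.
- hopper: Green open-topped box 196 (x) by 162 mm (y) on four legs, rim 140 mm above the bench; fixed, place and yaw vary; origin on the bench under its middle. Inside, 45 degree walls run from the rim down to the outlet, closed from below by the gate. A fixed blue catch tray (156 x 124 x 40 mm) stands beneath. Two rails, 70 mm overall, top at 85 mm, run along its own -y to 270 mm from the middle.
- outlet (a point): Centre of the hopper's outlet, 90 mm (hopper x) by 56 mm (hopper y), at the gate's upper face 85 mm above the bench, the floor on which the beads lie. Upright walls up to 91 mm, then the 45 degree walls. Axes as the hopper's.
- gate (a joint): Travel of the gate in m: 0 shut (outlet closed), grows as it is pulled along the hopper's own -y, stop at 0.093. A spring pulls it shut with about 3 N at 0, rising by 90 N/m (9 to 10 N at the mark); let go, it snaps shut. The outlet is fully clear from about 0.059 on; the mark lies at 0.066 to 0.080.
- gate_grip (a point): Point to grip on the gate's orange upright handle, 135 mm above the bench. Handle 34 mm (hopper x) by 16 mm (hopper y, the pull direction), from 84 to 150 mm above the bench; shut, it stands 150 mm from the hopper's middle along its own -y, on a tongue whose top is at 85 mm. A white line across the tongue lies under the handle's middle. Axes as the hopper's.
- mark: Red clip 16 x 6 x 14 mm on the rail on the hopper's +x side; origin at its underside, middle of its 6 mm width, 33 mm to +x of the gate's centre line. The handle is at the mark when gate_grip and this origin have the same hopper y. Axes as the hopper's. Fixed; where it sits along the rail varies.
- stick: Round wooden dowel 12 mm in diameter, 140 mm long, about 25 g, with a red band 122 to 134 mm up, standing in its block with its foot 10 mm above the bench; origin at the centre of its foot (the stirring end), z along it to the top.
- holder: Wooden block 65 x 65 x 45 mm high with one hole from above, fixed to the bench; origin under its middle. It and the jar may have changed places.
- holder_hole0 (a point): Centre of the mouth of the stick's hole, on top of the block (45 mm above the bench); hole 22 mm in diameter, 35 mm deep, with a 3 mm chamfer.
- jar: Closed amber jar with black cap and yellow label, 60 mm in diameter, 75 mm high; origin under its middle. Bystander.
- tin: White and red tin, 70 mm in diameter, 85 mm high; origin under its middle. Bystander.
- sander: Cork sanding block 100 x 60 x 32 mm; origin under its middle. Bystander.
- driver: Screwdriver with red handle lying on the bench. Bystander.
- tuner_box: Open cardboard box 120 x 90 x 30 mm of brass tuning machines; origin under its middle. Bystander.
- bead0_center (a point): Blue ceramic polishing bead, a zirconia ball 16 mm in diameter, 12 g, smooth and slippery, at the start on the gate inside the hopper; this point is its centre.
- bead1_center (a point): White ceramic polishing bead, a zirconia ball 16 mm in diameter, 12 g, smooth and slippery, at the start on the gate inside the hopper; this point is its centre.
- bead2_center (a point): Blue ceramic polishing bead, a zirconia ball 16 mm in diameter, 12 g, smooth and slippery, at the start on the gate inside the hopper; this point is its centre.
- bead3_center (a point): White ceramic polishing bead, a zirconia ball 16 mm in diameter, 12 g, smooth and slippery, at the start on the gate inside the hopper; this point is its centre.
- bead4_center (a point): Blue ceramic polishing bead, a zirconia ball 16 mm in diameter, 12 g, smooth and slippery, at the start on the gate inside the hopper; this point is its centre.
Not all that is in view belongs to the job. There is more than one size of the holder; the job needs the largest.

How it is judged:
By the outcome, as a careful person would: the job done as asked, in the order asked, and still so for the second after the job is handed in, while the arm keeps its last pose, push and grip.
It also fails if it takes over 69 s, if anything falls off the work surface, if the arm or the gripper's body presses on something with over 40 N, if the wrist force passes 120 N, or if a joint passes its speed limit or range.

## Working session

There is one attempt and no reset: what is moved stays moved. The work goes in short steps, Python scripts to look and compute and a tool call to move; the robot and the scene stay as the last step left them, time stands still between calls to the robot, and variables do not carry over. Pictures are saved under pics/ and viewed, at most 10 in all, crops included, and the job is handed in when it is done.

Besides the shell and the picture viewer there is one more tool, called after "Emit:" as name([rows], argument=value, ...), one row to a line, values as JSON. arm_command: Moves the arm, as the interface text tells. Its arguments: {"type":"object","properties":{"gripper":{"type":"array"},"dp":{"type":"array"},"twist":{"type":"array"}},"required":["gripper","dp","twist"]}

```bash
ls; mkdir -p pics; python3 - <<'E'
from plant import *
import cv2
for n in("scene","top"):
    c=get_calibration(n);print(n,c)
    cv2.imwrite(f"pics/{n}0.png",cv2.cvtColor(capture(n),cv2.COLOR_RGB2BGR))
print(get_obs())
E
```

```text
pics
scene {'mtx': array([[553.00812847,   0.        , 318.68917419],
       [  0.        , 553.00812847, 238.24241167],
       [  0.        ,   0.        ,   1.        ]]), 'dist_coeffs': array([-0.01263333,  0.        ,  0.        ,  0.        ,  0.        ]), 'position': array([1152.78358762,  249.49622568, 1174.97828864]), 'attitude': array([-2.58487224, -0.0069389 ,  1.96599075])}
top {'mtx': array([[472.06807742,   0.        , 320.00756547],
       [  0.        , 472.06807742, 236.81299432],
       [  0.        ,   0.        ,   1.        ]]), 'dist_coeffs': array([-0.0809753,  0.       ,  0.       ,  0.       ,  0.       ]), 'position': array([ 455.63556727,  -18.76418484, 1101.40283014]), 'attitude': array([-3.06897904,  0.0288752 , -1.54786955])}
{'time': 0.1, 'joint_positions': array([ 1.14202498e+00,  3.42691311e-01,  1.52487592e+00,  1.74340047e-05,
        1.27535638e+00, -1.46008996e-01]), 'dq': array([-5.77162928e-05, -1.31779095e-03, -1.49749123e-03, -7.91566709e-04,
        2.27001049e-04,  2.11076098e-03]), 'tau': array([ 3.90325542e-03, -4.31999409e+01, -2.44703901e+01,  7.21819396e-02,
        5.24587242e-02, -6.45340788e-05]), 'tool_pos': array([146.32031335, 503.85674879, 226.11048289]), 'tcp_rot': array([-3.14027828e+00, -2.10136541e-04,  2.85882507e+00]), 'contact_force': array([0.90783253, 0.76968481, 0.21096874]), 'moment': array([0.02465673, 0.01297087, 0.00707257]), 'finger_force': 0.0, 'grip_width': 91.86101470906655}
```

View pics/scene0.png

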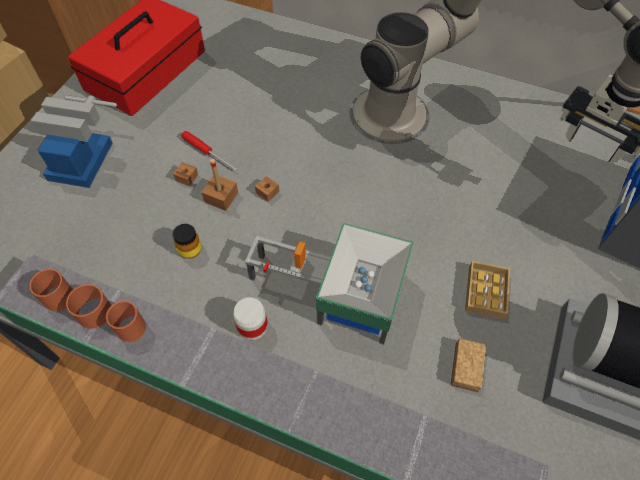

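View pics/top0.png

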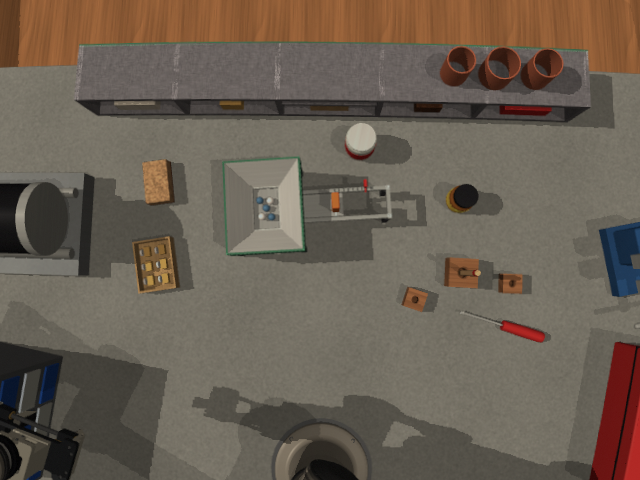

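The scene picture shows three wooden blocks: (185,173), (220,192) and (267,188). In the top picture they are at (511,283), (463,273) and (415,299). The one at top (463,273) is the largest and holds the stick, so it fits. I'll confirm it in a crop and measure.

```bash
cat > h.py <<'E'
from plant import *
import numpy as np, cv2
from scipy.spatial.transform import Rotation as Ro
def ray(n,uv):
    c=get_calibration(n);p=cv2.undistortPoints(np.array(uv,float).reshape(-1,1,2),c["mtx"],c["dist_coeffs"]).reshape(-1,2)
    R=Ro.from_euler("xyz",c["attitude"]).as_matrix()
    return c["position"],np.c_[p,np.ones(len(p))]@R.T
def onz(n,uv,z):
    o,d=ray(n,uv);return o+d*((z-o[2])/d[:,2])[:,None]
def tri(a,b):
    o1,d1=ray("scene",a);o2,d2=ray("top",b);d1,d2=d1[0],d2[0]
    s=np.linalg.lstsq(np.c_[d1,-d2],o2-o1,rcond=None)[0]
    p,q=o1+s[0]*d1,o2+s[1]*d2
    return (p+q)/2,np.linalg.norm(p-q)
def blobs(im,lo,hi,box,mn=5):
    h=cv2.cvtColor(im,cv2.COLOR_RGB2HSV);m=cv2.inRange(h,lo,hi);k=np.zeros_like(m);x0,y0,x1,y1=box;k[y0:y1,x0:x1]=1;m=m*k
    n,l,s,c=cv2.connectedComponentsWithStats(m)
    return m,[(s[i,4],c[i].round(1).tolist(),s[i,:4].tolist()) for i in range(1,n) if s[i,4]>=mn]
E
python3 - <<'E'
from h import *
T=cv2.cvtColor(cv2.imread("pics/top0.png"),cv2.COLOR_BGR2RGB);S=cv2.cvtColor(cv2.imread("pics/scene0.png"),cv2.COLOR_BGR2RGB)
m,_=blobs(T,(60,70,40),(90,255,255),(200,140,320,270))
pts=cv2.findNonZero(m);r=cv2.minAreaRect(pts);b=cv2.boxPoints(r);q=onz("top",b,140)
print("rim",b.round(1).tolist(),q.round(1).tolist(),np.linalg.norm(np.diff(q,axis=0),axis=1),q.mean(0))
for nm,I,bx in(("top",T,(300,160,400,240)),("scene",S,(240,220,330,290))):
    print(nm,"orange",blobs(I,(8,150,100),(18,255,255),bx)[1]);print("red",blobs(I,(0,150,80),(6,255,255),bx,3)[1],blobs(I,(174,150,80),(180,255,255),bx,3)[1])
for nm,I,bx in(("top",T,(440,250,500,300)),("scene",S,(195,150,245,215))):
    print(nm,"band",blobs(I,(0,170,80),(7,255,255),bx,3)[1]);print("wood",blobs(I,(5,90,70),(15,255,255),bx,60)[1])
a=cv2.resize(T[240:310,395:530],None,fx=5.5,fy=5.5,interpolation=2)[:300]
a=cv2.resize(T[250:310,395:530],(800,356),interpolation=2)
c1=cv2.resize(S[145:215,165:290],(400,224),interpolation=2);c2=cv2.resize(T[175:225,300:400],(400,224),interpolation=2)
cv2.imwrite("pics/crop1.png",cv2.cvtColor(np.vstack([a,np.hstack([c1,c2])]),cv2.COLOR_RGB2BGR))
E
```

```text
rim [[221.0, 160.5], [299.70001220703125, 156.3000030517578], [304.8999938964844, 251.10000610351562], [226.10000610351562, 255.39999389648438]] [[680.6, 221.5, 140.0], [691.7, 56.6, 140.0], [495.2, 40.8, 140.0], [482.7, 202.7, 140.0]] [165.30318743 197.21623919 162.40927369] [587.54289256 130.42737414 140.        ]
top orange [(np.int32(113), [335.0, 200.4], [332, 192, 7, 17])]
red [(np.int32(31), [365.0, 184.1], [363, 179, 4, 13])] []
scene orange [(np.int32(228), [299.4, 254.5], [294, 242, 11, 27])]
red [(np.int32(32), [265.5, 267.1], [263, 263, 6, 9])] []
top band [(np.int32(14), [473.6, 272.5], [472, 270, 4, 6])]
wood [(np.int32(912), [460.7, 272.3], [444, 257, 35, 32])]
scene band [(np.int32(22), [205.3, 151.3], [201, 150, 8, 5]), (np.int32(11), [213.4, 164.9], [212, 164, 4, 3])]
wood [(np.int32(797), [219.8, 192.6], [201, 176, 37, 35])]
```

View pics/crop1.png

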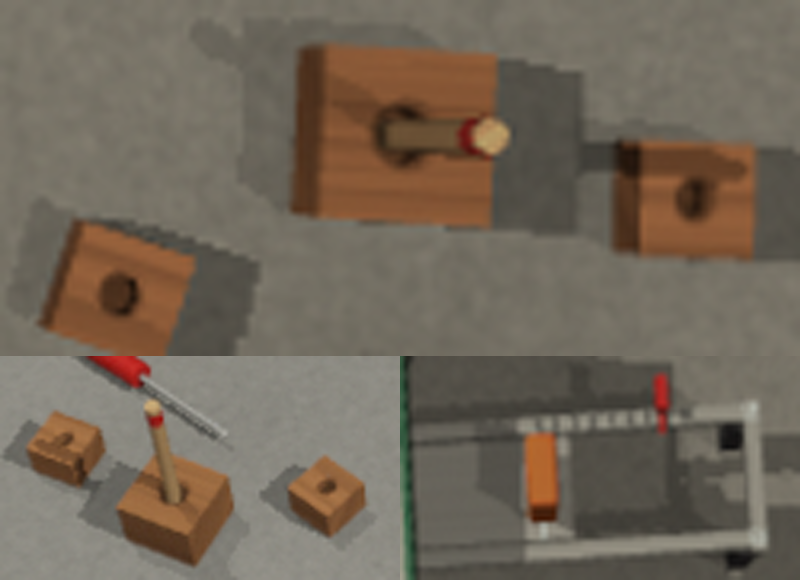

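The crop confirms the block at top (463,273): it is clearly the largest and the only one with a stick, whose top is at top (477.7,272.8) and scene (212.8,161). The red clip is at top (365,184) and the orange handle at (335,200).

```bash
python3 - <<'E'
from h import *
print("sticktop",tri([212.8,160.9],[477.7,272.8]), onz("top",[477.7,272.8],150))
print("band z138",onz("top",[473.6,272.5],138))
print("hole",onz("top",[462.8,272.6],45),"holder corners",onz("top",[[395+322/5.93,250+45/5.93],[395+497/5.93,250+60/5.93],[395+493/5.93,250+228/5.93],[395+313/5.93,250+215/5.93]],45).round(1))
print("mark",tri([265.5,267.1],[365,184.1]),onz("top",[365,184.1],92))
print("handle",tri([299.4,254.5],[335,200.4]),onz("top",[[300+(541)/4-100, 175+(475-356)/4.48]],150), onz("top",[[335.2,200]],150))
q=np.array([[680.6,221.5],[691.7,56.6],[495.2,40.8],[482.7,202.7]])
for a,b in((3,0),(2,1)): d=q[b]-q[a];print("yaw",np.degrees(np.arctan2(-d[0],d[1]))+90)
for a,b in((0,1),(3,2)): d=q[b]-q[a];print("yaw",np.degrees(np.arctan2(d[0],-d[1])))
T=capture("top")
for lo,hi in(((95,80,60),(115,255,255)),): 
  for B in blobs(T,lo,hi,(245,185,290,230),3)[1]: print("blue",B,onz("top",B[1],93).round(1))
E
```

```text
sticktop (array([ 458.03633768, -308.00858439,  148.70561919]), np.float64(1.715561349209032)) [[ 458.30553935 -308.46478021  150.        ]]
band z138 [[ 458.79018726 -303.69612613  138.        ]]
hole [[ 458.4092559  -306.92043384   45.        ]] holder corners [[ 491.3 -276.4   45. ]
 [ 487.  -342.9   45. ]
 [ 423.8 -341.6   45. ]
 [ 427.4 -273.5   45. ]]
mark (array([644.46144935, -82.69379621,  93.06508617]), np.float64(0.499885727380422)) [[644.56864125 -82.52662658  92.        ]]
handle (array([602.59811502, -18.24239222, 125.76405683]), np.float64(0.4891172642897659)) [[596.65983934 -19.03402939 150.        ]] [[599.86155413 -18.86778127 150.        ]]
yaw 5.42666903388448
yaw 4.597098694171123
yaw 3.850971411022569
yaw 4.414942586616327
blue (np.int32(27), [259.4, 199.9], [257, 198, 6, 5]) [[605.8 145.2  93. ]]
blue (np.int32(26), [265.8, 207.6], [263, 205, 6, 6]) [[589.2 130.7  93. ]]
blue (np.int32(28), [271.2, 216.5], [269, 214, 6, 6]) [[570.1 118.4  93. ]]
```

Emit:
arm_command([
  [-0.5,-1,-0.4],
  [-0.5,-1,-0.4],
  [-0.5,-1,-0.4],
  [-0.5,-1,-0.4],
  [-0.5,-1,-0.4],
], gripper=[90,90,90,90,90], twist=[-0.84,-0.84,-0.84,-0.84,-0.84])

```text
time: 0.78
tool_pos: [191.3, 371.5, 276.9]
tcp_rot: [-3.141, -0.0, -3.055]
contact_force: [0.3, 0.4, 0.3]
grip_width: 90.2
finger_force: 0.0
```

Emit:
arm_command([
  [-0.9,-1,0],
  [-0.9,-1,0],
  [-0.9,-1,0],
  [-0.9,-1,0],
  [-0.9,-1,0],
], gripper=[90,90,90,90,90], twist=[0,0,0,0,0])

```text
time: 1.4
tool_pos: [314.3, 256.5, 276.6]
tcp_rot: [3.142, -0.0, -3.058]
contact_force: [1.1, 0.7, -0.2]
grip_width: 89.7
finger_force: 0.0
```

Emit:
arm_command([
  [-0.5,-1,0],
  [-0.5,-1,0],
  [-0.5,-1,0],
  [-0.5,-1,0],
  [-0.5,-1,0],
], gripper=[70,60,60,60,60], twist=[0,0,0,0,0])

```text
time: 2.02
tool_pos: [386.7, 137.2, 276.6]
tcp_rot: [3.141, -0.0, -3.058]
contact_force: [0.2, 0.1, -0.2]
grip_width: 60.1
finger_force: 0.0
```

Emit:
arm_command([
  [0,-1,0],
  [0,-1,0],
  [0,-1,0],
  [0,-1,0],
  [0,-1,0],
], gripper=[50,50,50,50,50], twist=[0,0,0,0,0])

```text
time: 2.65
tool_pos: [396.8, 12.7, 276.6]
tcp_rot: [3.141, -0.0, -3.058]
contact_force: [0.9, -0.3, -0.4]
grip_width: 49.9
finger_force: 0.0
```

Emit:
arm_command([
  [0,-1,0],
  [0,-1,0],
  [0,-1,0],
  [0,-1,0],
  [0,-1,0],
], gripper=[50,50,50,50,50], twist=[0,0,0,0,0])

```text
time: 3.28
tool_pos: [407.3, -111.8, 276.5]
tcp_rot: [3.141, -0.0, -3.058]
contact_force: [0.1, 0.5, -0.4]
grip_width: 49.9
finger_force: 0.0
```

Emit:
arm_command([
  [-0.138,-0.8,0.25],
  [-0.138,-0.8,0.25],
  [-0.138,-0.8,0.25],
  [-0.138,-0.8,0.25],
  [-0.138,-0.8,0.25],
], gripper=[50,50,50,50,50], twist=[0,0,0,0,0])

```text
time: 3.9
tool_pos: [433.3, -210.5, 244.9]
tcp_rot: [3.141, -0.0, -3.058]
contact_force: [-0.3, -0.2, 0.5]
grip_width: 50.1
finger_force: 0.0
```

Emit:
arm_command([
  [-0.138,-1,0.25],
  [-0.138,-1,0.25],
  [-0.138,-1,0.25],
  [-0.138,-1,0.25],
  [-0.138,0,0.25],
], gripper=[50,50,50,50,50], twist=[0,0,0,0,0])

```text
time: 4.53
tool_pos: [458.6, -309.5, 213.3]
tcp_rot: [3.141, -0.0, -3.06]
contact_force: [-0.7, 0.3, -0.3]
grip_width: 49.9
finger_force: 0.0
```

```bash
python3 - <<'E'
from h import *
o=get_obs();p=o["tool_pos"];print(p,o["tcp_rot"])
S=capture("scene");T=capture("top")
a=cv2.resize(S[90:240,140:300],(600,562));cv2.imwrite("pics/s2.png",cv2.cvtColor(a,cv2.COLOR_RGB2BGR))
# white beads
h=cv2.cvtColor(T,cv2.COLOR_RGB2HSV);print(np.percentile(h[190:225,250:285,2],[5,50,90,97,100]))
for B in blobs(T,(0,0,205),(180,60,255),(245,185,290,230),3)[1]: print("white",B,onz("top",B[1],93).round(1))
E
```

```text
[ 458.59295468 -309.54799434  213.27747778] [ 3.14144693e+00 -2.39270433e-04 -3.05997727e+00]
[ 92.2 134.  187.  191.  200. ]
```

View pics/s2.png

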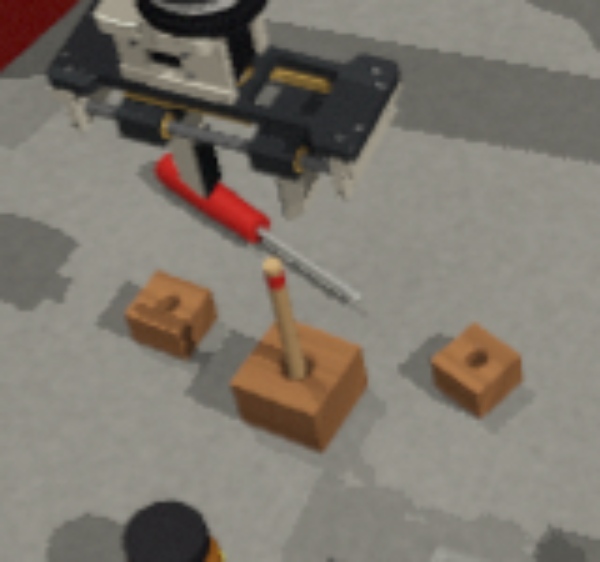

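The picture shows the open fingers (crop (200,165) and (290,200)) above the stick, whose top is at (272,265). I'll descend, close and lift.

Emit:
arm_command([
  [0,0.07,0.86],
  [0,0,0.86],
  [0,0,0.86],
  [0,0,0.86],
  [0,0,0.86],
], gripper=[50,50,50,50,50], twist=[0,0,0,0,0])

```text
time: 5.25
tool_pos: [458.5, -304.9, 106.5]
tcp_rot: [-3.141, 0.0, -3.057]
contact_force: [-0.3, 0.0, 0.3]
grip_width: 49.9
finger_force: 0.0
```

Emit:
arm_command([
  [0,0,0],
  [0,0,0],
  [0,0,0],
  [0,0,0],
  [0,0,0],
], gripper=[30,20,5,5,5], twist=[0,0,0,0,0])

```text
time: 5.88
tool_pos: [458.5, -305.9, 107.2]
tcp_rot: [-3.141, 0.001, -3.058]
contact_force: [-0.6, 0.3, 2.6]
grip_width: 10.2
finger_force: 30.0
```

Emit:
arm_command([
  [0,0,0],
  [0,0,0],
  [0,0,-0.2],
  [0,0,-0.5],
  [0,0,-0.5],
], gripper=[5,5,5,5,5], twist=[0,0,0,0,0])

```text
time: 6.5
tool_pos: [458.4, -305.8, 137.6]
tcp_rot: [-3.142, 0.0, -3.058]
contact_force: [0.1, -0.4, -1.1]
grip_width: 10.7
finger_force: 30.0
```

Emit:
arm_command([
  [0,0,-0.8],
  [0,0,-1],
  [0,0,-1],
  [0,0,-1],
  [0,0,-1],
], gripper=[5,5,5,5,5], twist=[0,0,0,0,0])

```text
time: 7.12
tool_pos: [458.3, -305.7, 258.4]
tcp_rot: [-3.141, 0.001, -3.058]
contact_force: [0.9, 0.8, -0.7]
grip_width: 10.8
finger_force: 30.0
```

Emit:
arm_command([
  [0,0,-0.8],
  [0,0,0],
  [0,0,0],
  [0,0,0],
  [0,0,0],
], gripper=[5,5,5,5,5], twist=[0,0,0,0,0])

```text
time: 7.75
tool_pos: [458.1, -305.6, 276.0]
tcp_rot: [3.141, -0.001, -3.058]
contact_force: [-0.5, -0.6, 0.2]
grip_width: 10.4
finger_force: 30.0
```

```bash
python3 - <<'E'
from h import *
o=get_obs();p=o["tool_pos"];print(p,o["contact_force"],o["grip_width"])
S=capture("scene");T=capture("top")
a=cv2.resize(S[90:230,150:290],(400,400),interpolation=2);b=cv2.resize(T[180:250,250:320]if 0 else T[185:235,242:292],(400,400),interpolation=2)
cv2.imwrite("pics/s3.png",cv2.cvtColor(np.hstack([a,b]),cv2.COLOR_RGB2BGR))
def proj(n,P):
    c=get_calibration(n);R=Ro.from_euler("xyz",c["attitude"]).as_matrix().T
    return cv2.projectPoints(np.array(P,float),cv2.Rodrigues(R)[0],-R@c["position"],c["mtx"],c["dist_coeffs"])[0].reshape(-1,2)
q=proj("scene",[p-[0,0,96],p]);print(q,(q-[150,90])*400/140)
E
```

```text
[ 458.14043114 -305.58230546  275.98898479] [-0.51866608 -0.6351552   0.24786553] 10.364895382529248
[[211.25826644 152.52748588]
 [204.38065948 123.7060123 ]] [[175.0236184  178.64995965]
 [155.37331281  96.30289228]]
```

View pics/s3.png

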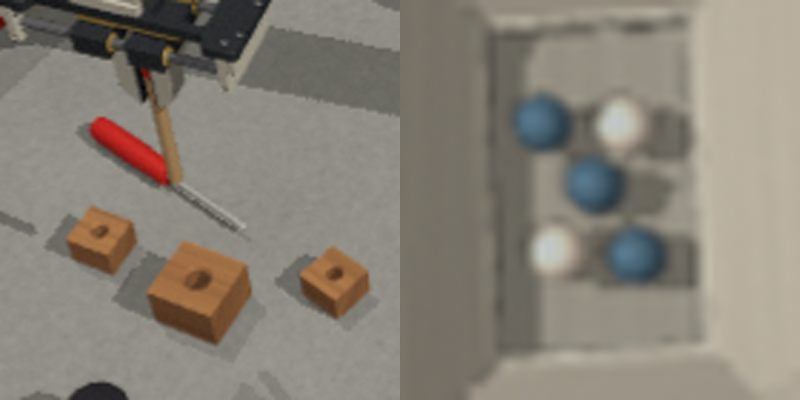

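The stick is held upright, with its foot at crop (176,182) as predicted and the hole in the large block free at (198,281). There are five beads. The free strip is at the hopper's +x end, around crop (600,55).

```bash
python3 - <<'E'
from h import *
print("outlet",onz("top",[[266.4,208.1]],88),"hole",onz("scene",[[219.3,188.35]],45))
T=capture("top");S=capture("scene")
for n,I,bx in(("top",T,(440,250,490,300)),("scene",S,(195,170,245,210))):
    h=cv2.cvtColor(I,cv2.COLOR_RGB2HSV);x0,y0,x1,y1=bx
    print(n,blobs(I,(0,0,0),(180,255,75),bx,8)[1])
for nm,lo,hi in(("blue",(95,80,60),(115,255,255)),("white",(0,0,165),(180,25,255))):
  for B in blobs(T,lo,hi,(252,186,286,230),12)[1]: print(nm,B,onz("top",B[1],93).round(1))
t=np.radians(4.75);c=np.array([587.5,130.4]);e=c+33*np.array([np.cos(t),np.sin(t)])
p=get_obs()["tool_pos"][:2];d=e-p;y=-3.058;print("entry",e,"units",[d@[np.cos(y),np.sin(y)]/25,d@[np.sin(y),-np.cos(y)]/25])
E
```

```text
outlet [[588.80686769 130.13539537  88.        ]] hole [[ 460.99048358 -304.92153368   45.        ]]
top [(np.int32(1133), [471.8, 275.3], [458, 252, 32, 48]), (np.int32(19), [488.7, 272.4], [488, 266, 2, 14])]
scene []
blue (np.int32(28), [259.3, 200.0], [257, 198, 6, 5]) [[605.6 145.5  93. ]]
blue (np.int32(25), [266.0, 207.6], [264, 205, 5, 6]) [[589.2 130.3  93. ]]
blue (np.int32(28), [271.2, 216.5], [269, 214, 6, 6]) [[570.1 118.4  93. ]]
white (np.int32(14), [268.5, 199.7], [267, 198, 4, 4]) [[606.6 125.4  93. ]]
white (np.int32(14), [260.3, 215.5], [259, 214, 4, 4]) [[571.8 142.1  93. ]]
entry [620.38666158 133.13267085] units [np.float64(-7.925670523110957), np.float64(16.949976305819046)]
```

Emit:
arm_command([
  [-0.2,0.45,0],
  [-0.45,0.95,0],
  [-0.45,0.95,0],
  [-0.45,0.95,0],
  [-0.45,0.95,0],
], gripper=[5,5,5,5,5], twist=[0,0,0,0,0])

```text
time: 8.57
tool_pos: [499.6, -194.0, 276.8]
tcp_rot: [3.141, 0.0, -3.058]
contact_force: [0.3, -0.7, -0.3]
grip_width: 10.2
finger_force: 30.0
```

Emit:
arm_command([
  [-0.45,0.95,0],
  [-0.45,0.95,0],
  [-0.45,0.95,0],
  [-0.45,0.95,0],
  [-0.45,0.95,0],
], gripper=[5,5,5,5,5], twist=[0,0,0,0,0])

```text
time: 9.2
tool_pos: [545.6, -71.0, 276.8]
tcp_rot: [3.141, 0.0, -3.057]
contact_force: [1.3, 0.2, -0.9]
grip_width: 10.4
finger_force: 30.0
```

Emit:
arm_command([
  [-0.45,0.95,0],
  [-0.45,0.95,0],
  [-0.45,0.95,0],
  [-0.45,0.95,0],
  [-0.45,0.95,0],
], gripper=[5,5,5,5,5], twist=[0,0,0,0,0])

```text
time: 9.82
tool_pos: [591.5, 52.1, 276.7]
tcp_rot: [3.141, -0.0, -3.057]
contact_force: [0.2, -0.3, -0.3]
grip_width: 10.3
finger_force: 30.0
```

Emit:
arm_command([
  [-0.45,0.95,0],
  [-0.45,0.95,0],
  [-0.28,0.45,0],
  [-0.12,0,0],
  [0,0,0],
], gripper=[5,5,5,5,5], twist=[0,0,0,0,0])

```text
time: 10.45
tool_pos: [619.0, 111.0, 276.6]
tcp_rot: [-3.141, -0.0, -3.058]
contact_force: [0.3, -0.6, -1.1]
grip_width: 10.5
finger_force: 30.0
```

```bash
python3 - <<'E'
from h import *
S=capture("scene");T=capture("top")
o=get_obs();p=o["tool_pos"];print(p,o["tcp_rot"])
a=cv2.resize(S[160:340,290:470],(400,400),interpolation=2);b=cv2.resize(T[150:260,215:325],(400,400),interpolation=2)
cv2.imwrite("pics/s4.png",cv2.cvtColor(np.hstack([a,b]),cv2.COLOR_RGB2BGR))
E
```

```text
[618.89468659 110.78953352 276.77063082] [-3.14148546e+00 -1.10815857e-04 -3.05893327e+00]
```

View pics/s4.png

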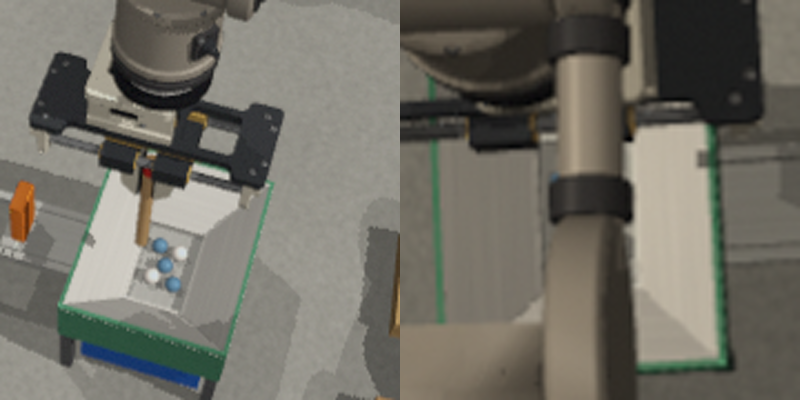

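The stick hangs over the hopper with its foot at scene crop (142,243), and the beads are visible. I'll make the last shift and lower it.

Emit:
arm_command([
  [-0.08,0.44,0],
  [-0.08,0.44,0],
  [0,0,0.3],
  [0,0,0.6],
  [0,0,0.6],
], gripper=[5,5,5,5,5], twist=[0,0,0,0,0])

```text
time: 11.18
tool_pos: [620.8, 133.7, 237.6]
tcp_rot: [-3.142, -0.001, -3.058]
contact_force: [-0.0, 0.7, -0.6]
grip_width: 10.8
finger_force: 30.0
```

Emit:
arm_command([
  [0,0,0.6],
  [0,0,0.6],
  [0,0,0.4],
  [0,0,0.3],
  [0,0,0.2],
], gripper=[5,5,5,5,5], twist=[0,0,0,0,0])

```text
time: 11.8
tool_pos: [621.2, 133.9, 186.5]
tcp_rot: [3.142, 0.0, -3.058]
contact_force: [0.3, 0.8, -1.4]
grip_width: 10.1
finger_force: 30.0
```

```bash
python3 - <<'E'
from h import *
S=capture("scene")
o=get_obs();p=o["tool_pos"];print(p,o["contact_force"])
cv2.imwrite("pics/s5.png",cv2.cvtColor(cv2.resize(S[210:310,310:410],(500,500),interpolation=2),cv2.COLOR_RGB2BGR))
E
```

```text
[620.98589658 133.92491097 185.89734042] [ 0.12280053 -0.32956714 -1.31334506]
```

View pics/s5.png

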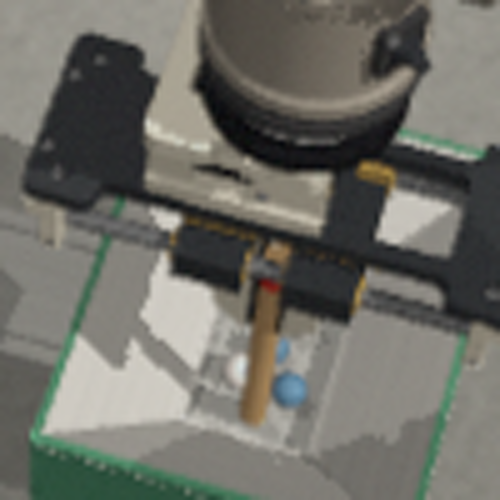

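The stick's foot is on the gate's +x end at crop (255,420), beside the beads, with the blue one at (290,390) to its right. I'll move in to a 15 mm radius and stir.

Emit:
arm_command([
  [0,0,0.05],
  [0.15,-0.02,0],
  [0.2,0,0],
  [0.2,0,0],
  [0.15,0,0],
], gripper=[5,5,5,5,5], twist=[0,0,0,0,0])

```text
time: 12.48
tool_pos: [603.4, 131.9, 185.7]
tcp_rot: [3.142, 0.0, -3.058]
contact_force: [-0.0, -0.2, 0.4]
grip_width: 10.5
finger_force: 30.0
```

Emit:
arm_command([
  [0.118,0.364,0],
  [0.31,0.225,0],
  [0.383,0,0],
  [0.31,-0.225,0],
  [0.118,-0.364,0],
], gripper=[5,5,5,5,5], twist=[0,0,0,0,0])

```text
time: 13.1
tool_pos: [572.4, 128.9, 185.7]
tcp_rot: [3.142, 0.0, -3.057]
contact_force: [-0.6, -0.7, -0.9]
grip_width: 10.3
finger_force: 30.0
```

Emit:
arm_command([
  [-0.118,-0.364,0],
  [-0.31,-0.225,0],
  [-0.383,0,0],
  [-0.31,0.225,0],
  [-0.118,0.364,0],
], gripper=[5,5,5,5,5], twist=[0,0,0,0,0])

```text
time: 13.72
tool_pos: [604.3, 132.7, 185.1]
tcp_rot: [3.141, -0.0, -3.058]
contact_force: [-0.2, 0.7, -0.6]
grip_width: 10.5
finger_force: 30.0
```

```bash
python3 - <<'E'
from h import *
S=capture("scene")
o=get_obs();p=o["tool_pos"];print(p,o["contact_force"])
cv2.imwrite("pics/s6.png",cv2.cvtColor(cv2.resize(S[210:310,310:410],(500,500),interpolation=2),cv2.COLOR_RGB2BGR))
E
```

```text
[604.10889353 134.02570814 185.14990523] [-0.31121196  1.35732617  0.98479673]
```

View pics/s6.png

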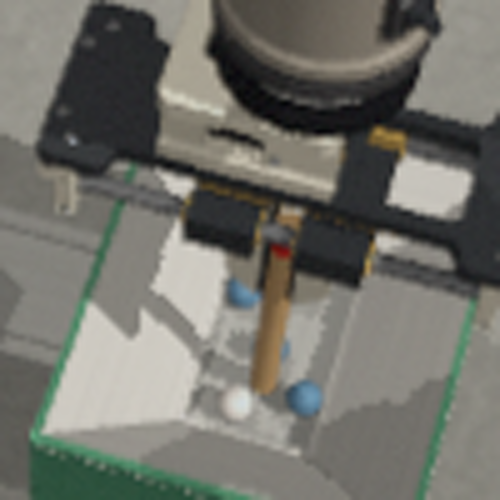

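Beads moved with nothing spilled, and the stick is upright at crop (265,385). I'll do three more turns plus a bit.

Emit:
arm_command([
  [0.118,0.3,0.02],
  [0.31,0.225,0],
  [0.383,0,0],
  [0.31,-0.225,0],
  [0.118,-0.364,0],
], gripper=[5,5,5,5,5], twist=[0,0,0,0,0])

```text
time: 14.4
tool_pos: [572.5, 127.2, 185.3]
tcp_rot: [-3.142, 0.0, -3.058]
contact_force: [0.3, 0.3, -0.2]
grip_width: 10.1
finger_force: 30.0
```

Emit:
arm_command([
  [-0.118,-0.364,0],
  [-0.31,-0.225,0],
  [-0.383,0,0],
  [-0.31,0.225,0],
  [-0.118,0.364,0],
], gripper=[5,5,5,5,5], twist=[0,0,0,0,0])

```text
time: 15.02
tool_pos: [604.4, 131.1, 184.6]
tcp_rot: [3.141, -0.0, -3.058]
contact_force: [-0.3, -0.1, -0.1]
grip_width: 10.7
finger_force: 30.0
```

Emit:
arm_command([
  [0.118,0.364,0],
  [0.31,0.225,0],
  [0.383,0,0],
  [0.31,-0.225,0],
  [0.118,-0.364,0],
], gripper=[5,5,5,5,5], twist=[0,0,0,0,0])

```text
time: 15.65
tool_pos: [572.4, 127.1, 185.3]
tcp_rot: [-3.141, 0.0, -3.058]
contact_force: [0.2, -0.3, -0.8]
grip_width: 10.3
finger_force: 30.0
```

Emit:
arm_command([
  [-0.118,-0.364,0],
  [-0.31,-0.225,0],
  [-0.383,0,0],
  [-0.31,0.225,0],
  [-0.118,0.364,0],
], gripper=[5,5,5,5,5], twist=[0,0,0,0,0])

```text
time: 16.27
tool_pos: [604.5, 131.1, 184.6]
tcp_rot: [3.141, -0.0, -3.058]
contact_force: [-0.2, -0.5, -0.9]
grip_width: 10.2
finger_force: 30.0
```

Emit:
arm_command([
  [0.118,0.364,0],
  [0.31,0.225,0],
  [0.383,0,0],
  [0.31,-0.225,0],
  [0.118,-0.364,0],
], gripper=[5,5,5,5,5], twist=[0,0,0,0,0])

```text
time: 16.9
tool_pos: [572.4, 127.1, 185.3]
tcp_rot: [-3.142, 0.0, -3.058]
contact_force: [-0.2, 0.1, -0.8]
grip_width: 10.2
finger_force: 30.0
```

Emit:
arm_command([
  [-0.118,-0.364,0],
  [-0.31,-0.225,0],
  [-0.383,0,0],
  [-0.31,0.225,0],
  [-0.118,0.364,0],
], gripper=[5,5,5,5,5], twist=[0,0,0,0,0])

```text
time: 17.52
tool_pos: [604.5, 131.0, 184.6]
tcp_rot: [3.141, -0.0, -3.058]
contact_force: [-0.4, 0.7, -0.1]
grip_width: 10.5
finger_force: 30.0
```

Emit:
arm_command([
  [0.118,0.364,0],
  [0.31,0.225,0],
  [0.383,0,0],
  [0.31,-0.225,0],
  [0.118,-0.364,0],
], gripper=[5,5,5,5,5], twist=[0,0,0,0,0])

```text
time: 18.15
tool_pos: [572.4, 127.1, 185.3]
tcp_rot: [-3.141, 0.0, -3.058]
contact_force: [0.5, -0.4, -0.8]
grip_width: 10.1
finger_force: 30.0
```

```bash
python3 - <<'E'
from h import *
S=capture("scene");T=capture("top")
o=get_obs();p=o["tool_pos"];print(p,o["contact_force"])
cv2.imwrite("pics/s7.png",cv2.cvtColor(cv2.resize(S[210:330,300:420],(500,500),interpolation=2),cv2.COLOR_RGB2BGR))
E
```

```text
[572.96628079 126.34622208 185.28461999] [ 0.61972247  0.10600292 -0.49330495]
```

View pics/s7.png

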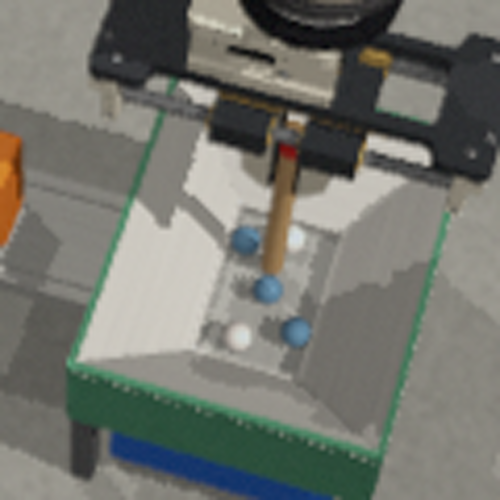

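All five beads are on the gate: crop (245,240), (295,238), (267,290), (237,335), (296,330). I've done four and a half turns, so I'll lift and take the stick back.

Emit:
arm_command([
  [0,0,-0.3],
  [0,0,-0.85],
  [0,0,-0.9],
  [0,0,-0.9],
  [0,0,-0.7],
], gripper=[5,5,5,5,5], twist=[0,0,0,0,0])

```text
time: 18.88
tool_pos: [573.5, 127.9, 277.8]
tcp_rot: [3.141, 0.002, -3.058]
contact_force: [-0.4, 0.6, -0.3]
grip_width: 10.4
finger_force: 30.0
```

Emit:
arm_command([
  [0.16,-0.45,0],
  [0.32,-0.9,0],
  [0.32,-0.9,0],
  [0.32,-0.9,0],
  [0.32,-0.9,0],
], gripper=[5,5,5,5,5], twist=[0,0,0,0,0])

```text
time: 19.5
tool_pos: [544.8, 22.5, 275.3]
tcp_rot: [3.141, -0.001, -3.058]
contact_force: [-0.3, 0.4, -1.0]
grip_width: 10.2
finger_force: 30.0
```

Emit:
arm_command([
  [0.32,-0.9,0],
  [0.32,-0.9,0],
  [0.32,-0.9,0],
  [0.32,-0.9,0],
  [0.32,-0.9,0],
], gripper=[5,5,5,5,5], twist=[0,0,0,0,0])

```text
time: 20.12
tool_pos: [514.2, -92.8, 275.4]
tcp_rot: [3.141, -0.001, -3.058]
contact_force: [-0.5, -0.3, -0.2]
grip_width: 10.3
finger_force: 30.0
```

Emit:
arm_command([
  [0.32,-0.9,0],
  [0.32,-0.9,0],
  [0.32,-0.9,0],
  [0.32,-0.9,0],
  [0.32,-0.9,0],
], gripper=[5,5,5,5,5], twist=[0,0,0,0,0])

```text
time: 20.75
tool_pos: [483.7, -208.1, 275.4]
tcp_rot: [3.141, -0.001, -3.058]
contact_force: [-0.5, 1.0, -0.4]
grip_width: 10.3
finger_force: 30.0
```

Emit:
arm_command([
  [0.32,-0.9,0],
  [0.32,-0.9,0],
  [0.32,-0.9,0],
  [0.1,-0.3,0],
  [0,0,0],
], gripper=[5,5,5,5,5], twist=[0,0,0,0,0])

```text
time: 21.38
tool_pos: [464.2, -284.1, 275.7]
tcp_rot: [3.141, -0.001, -3.059]
contact_force: [-0.0, -0.4, -0.4]
grip_width: 10.7
finger_force: 30.0
```

```bash
python3 - <<'E'
from h import *
o=get_obs();p=o["tool_pos"];y=o["tcp_rot"][2];print(p,y)
d=np.array([458.5,-306])-p[:2];print(d@[np.cos(y),np.sin(y)]/25,d@[np.sin(y),-np.cos(y)]/25,(p[2]-106)/25)
E
```

```text
[ 464.172954   -284.08967846  275.66631684] -3.0588718223968807
0.29855718033171347 -0.8546665813456574 6.786652673413411
```

Emit:
arm_command([
  [0.15,-0.43,0],
  [0.15,-0.43,0],
  [0,0,0.5],
  [0,0,0.8],
  [0,0,0.8],
], gripper=[5,5,5,5,5], twist=[0,0,0,0,0])

```text
time: 22.0
tool_pos: [458.7, -305.6, 222.2]
tcp_rot: [3.141, -0.0, -3.058]
contact_force: [0.3, -0.0, -0.6]
grip_width: 10.3
finger_force: 30.0
```

Emit:
arm_command([
  [0,0,0.8],
  [0,0,0.6],
  [0,0,0.4],
  [0,0,0.1],
  [0,0,0],
], gripper=[5,5,5,5,5], twist=[0,0,0,0,0])

```text
time: 22.62
tool_pos: [459.1, -306.2, 176.5]
tcp_rot: [-3.141, 0.001, -3.058]
contact_force: [-0.5, 0.7, -0.0]
grip_width: 10.6
finger_force: 30.0
```

```bash
python3 - <<'E'
from h import *
S=capture("scene");T=capture("top");o=get_obs();p=o["tool_pos"];y=o["tcp_rot"][2];print(p,y,o["contact_force"])
d=np.array([458.5,-306])-p[:2];print(d@[np.cos(y),np.sin(y)]/25,d@[np.sin(y),-np.cos(y)]/25,(p[2]-106)/25)
def proj(n,P):
    c=get_calibration(n);R=Ro.from_euler("xyz",c["attitude"]).as_matrix().T
    return cv2.projectPoints(np.array(P,float),cv2.Rodrigues(R)[0],-R@c["position"],c["mtx"],c["dist_coeffs"])[0].reshape(-1,2)
print(proj("scene",[p-[0,0,96],p,[458.5,-306,45]]))
cv2.imwrite("pics/s8.png",cv2.cvtColor(cv2.resize(S[130:220,170:270],(800,600),interpolation=2),cv2.COLOR_RGB2BGR))
h=cv2.cvtColor(S,cv2.COLOR_RGB2HSV)
for v in range(166,196,2): print(v,h[v,208:230].tolist()[0:22:2])
E
```

```text
[ 459.1860204  -306.28886463  176.82062429] -3.0578605767394804 [-0.72800312 -0.33122192 -0.49420494]
0.02637831814149795 0.01380909656599832 2.832824971586226
[[217.06953462 178.96054774]
 [210.99101248 153.64220038]
 [219.38705496 187.49735167]]
166 [[24, 18, 143], [27, 19, 144], [17, 93, 118], [17, 115, 146], [17, 118, 147], [22, 19, 145], [21, 18, 143], [25, 19, 144], [26, 19, 108], [25, 17, 88], [23, 18, 128]]
168 [[22, 19, 145], [27, 19, 145], [18, 53, 126], [17, 118, 140], [17, 114, 150], [22, 27, 142], [27, 18, 143], [24, 18, 145], [20, 21, 145], [20, 18, 125], [30, 17, 92]]
170 [[27, 18, 140], [24, 18, 145], [21, 33, 131], [17, 118, 132], [17, 117, 152], [21, 34, 143], [27, 18, 144], [25, 20, 143], [27, 16, 142], [25, 19, 145], [24, 18, 142]]
172 [[27, 18, 142], [25, 19, 145], [27, 16, 143], [16, 114, 123], [17, 115, 148], [18, 60, 136], [23, 16, 141], [30, 16, 142], [27, 16, 141], [21, 18, 139], [22, 20, 142]]
174 [[27, 17, 148], [27, 20, 143], [21, 18, 142], [16, 103, 119], [17, 116, 147], [17, 87, 144], [21, 18, 143], [27, 18, 140], [24, 18, 142], [24, 18, 144], [27, 16, 
[... 1096 characters left out ...]
, [13, 143, 157], [13, 148, 153], [13, 147, 135], [14, 153, 120], [13, 153, 115], [13, 149, 82], [13, 146, 82], [14, 151, 147], [14, 146, 154], [14, 144, 158]]
190 [[14, 145, 163], [14, 146, 162], [14, 145, 163], [13, 145, 151], [13, 149, 120], [13, 150, 85], [13, 150, 97], [13, 152, 114], [14, 147, 154], [14, 147, 160], [14, 147, 160]]
192 [[14, 145, 163], [14, 144, 166], [13, 145, 165], [14, 145, 163], [13, 148, 162], [14, 148, 160], [13, 145, 157], [14, 150, 136], [14, 151, 133], [14, 150, 146], [14, 147, 154]]
194 [[14, 144, 156], [14, 145, 165], [14, 146, 162], [14, 147, 166], [14, 148, 157], [14, 148, 162], [14, 145, 162], [14, 150, 150], [14, 149, 142], [14, 150, 136], [13, 155, 115]]
```

The foot is where predicted, about (217,180), and the hole at (219,187.5) is in line. I'll insert it.

Emit:
arm_command([
  [0.02,0.01,0.4],
  [0,0,0.4],
  [0,0,0.4],
  [0,0,0.4],
  [0,0,0.4],
], gripper=[5,5,5,5,5], twist=[0,0,0,0,0])

```text
time: 23.35
tool_pos: [458.3, -305.8, 125.3]
tcp_rot: [3.141, -0.0, -3.058]
contact_force: [-0.6, -0.4, -0.6]
grip_width: 10.6
finger_force: 30.0
```

Emit:
arm_command([
  [0,0,0.4],
  [0,0,0.2],
  [0,0,0.12],
  [0,0,0],
  [0,0,0],
], gripper=[5,5,5,5,5], twist=[0,0,0,0,0])

```text
time: 23.98
tool_pos: [458.5, -305.9, 108.5]
tcp_rot: [-3.141, 0.0, -3.058]
contact_force: [-0.1, -0.2, -0.8]
grip_width: 10.5
finger_force: 30.0
```

Emit:
arm_command([
  [0,0,0.06],
  [0,0,0],
  [0,0,0],
  [0,0,0],
  [0,0,0],
], gripper=[5,5,14,20,30], twist=[0,0,0,0,0])

```text
time: 24.6
tool_pos: [458.3, -305.8, 106.5]
tcp_rot: [3.141, -0.0, -3.058]
contact_force: [0.3, 0.4, -1.0]
grip_width: 25.7
finger_force: 0.0
```

Emit:
arm_command([
  [0,0,0],
  [0,0,0],
  [0,0,-0.3],
  [0,0,-0.8],
  [0,0,-0.9],
], gripper=[50,50,50,50,50], twist=[0,0,0,0,0])

```text
time: 25.22
tool_pos: [458.3, -305.8, 157.5]
tcp_rot: [3.141, -0.0, -3.058]
contact_force: [0.5, -1.1, 0.3]
grip_width: 50.0
finger_force: 0.0
```

Emit:
arm_command([
  [0,0,-0.9],
  [0,0,-0.9],
  [0,0,-0.9],
  [0,0,-0.3],
  [0,0,0],
], gripper=[50,50,50,50,50], twist=[0,0,0,0,0])

```text
time: 25.85
tool_pos: [458.4, -305.9, 231.9]
tcp_rot: [-3.141, 0.001, -3.058]
contact_force: [0.2, -0.5, -0.8]
grip_width: 50.2
finger_force: 0.0
```

```bash
python3 - <<'E'
from h import *
S=capture("scene");T=capture("top");o=get_obs();p=o["tool_pos"];y=o["tcp_rot"][2];print(p,y)
print("band",blobs(S,(0,170,80),(7,255,255),(195,155,245,215),3)[1],blobs(T,(0,170,80),(7,255,255),(440,250,500,300),3)[1])
for nm,I,bx in(("top",T,(300,160,400,240)),("scene",S,(240,220,330,290))):
    print(nm,"orange",blobs(I,(8,150,100),(18,255,255),bx)[1]);print("red",blobs(I,(0,150,80),(6,255,255),bx,3)[1])
a=cv2.resize(T[170:230,310:400],(450,300),interpolation=2);b=cv2.resize(S[230:290,240:310],(350,300),interpolation=2)
cc=cv2.resize(S[140:215,175:255],(320,300),interpolation=2);d=cv2.resize(S[220:345,310:420],(264,300),interpolation=2)
cv2.imwrite("pics/s9.png",cv2.cvtColor(np.vstack([np.hstack([a,b]),np.hstack([cc,d,np.zeros((300,216,3),np.uint8)])]),cv2.COLOR_RGB2BGR))
h=np.array([600.5,-18.7]);d=h-p[:2];print(d@[np.cos(y),np.sin(y)]/25,d@[np.sin(y),-np.cos(y)]/25)
E
```

```text
[ 458.01919016 -305.53062305  230.8006426 ] -3.057935780404861
band [(np.int32(12), [214.0, 165.1], [212, 164, 5, 4])] []
top orange [(np.int32(117), [335.1, 200.6], [332, 192, 8, 17])]
red [(np.int32(29), [365.0, 184.0], [364, 179, 3, 13])]
scene orange [(np.int32(230), [299.4, 254.5], [294, 241, 11, 28])]
red [(np.int32(32), [265.5, 267.1], [263, 263, 6, 9])]
-6.63799603662977 10.95687677231525
```

View pics/s9.png

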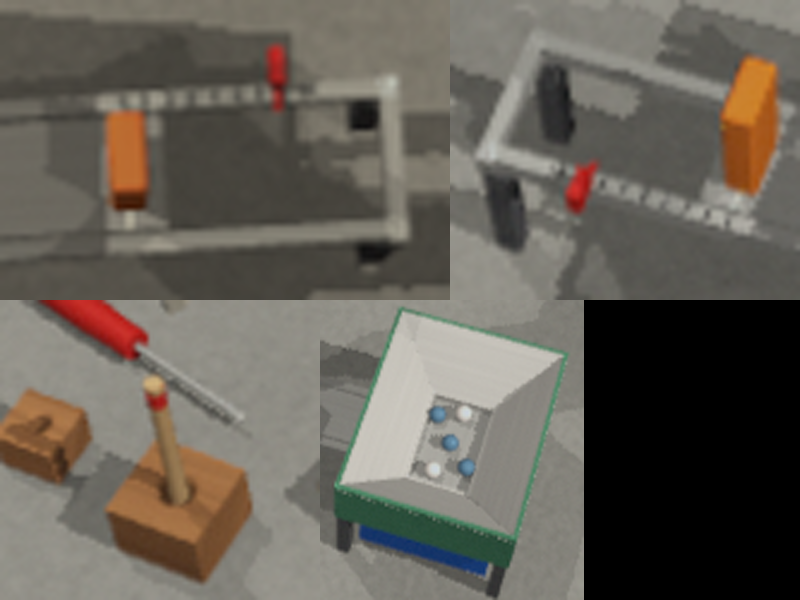

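The stick stands in its block (crop (160,440)), the five beads are still on the gate, and the handle (127,160), with the white line under it, and clip (277,75) are clear. Their distance is about 67 mm, within the 66 to 80 given. On to the handle.

Emit:
arm_command([
  [-0.28,0.46,0],
  [-0.56,0.92,0],
  [-0.56,0.92,0],
  [-0.56,0.92,0],
  [-0.56,0.92,0],
], gripper=[50,50,50,50,50], twist=[0,0,0,0,0])

```text
time: 26.58
tool_pos: [512.9, -195.6, 231.1]
tcp_rot: [3.141, -0.001, -3.057]
contact_force: [-0.4, 0.8, -0.4]
grip_width: 49.9
finger_force: 0.0
```

Emit:
arm_command([
  [-0.56,0.92,0],
  [-0.56,0.92,0],
  [-0.56,0.92,0],
  [-0.56,0.92,0],
  [-0.56,0.92,0],
], gripper=[50,50,50,50,50], twist=[0,0,0,0,0])

```text
time: 27.2
tool_pos: [572.8, -75.1, 231.0]
tcp_rot: [3.141, -0.001, -3.057]
contact_force: [0.2, -0.8, -0.3]
grip_width: 49.7
finger_force: 0.0
```

Emit:
arm_command([
  [-0.56,0.92,0],
  [-0.56,0.92,0],
  [-0.2,0.36,0],
  [0,0,0],
  [0,0,0],
], gripper=[50,50,50,50,50], twist=[0,0,0,0,0])

```text
time: 27.82
tool_pos: [600.6, -20.0, 231.6]
tcp_rot: [-3.141, -0.0, -3.058]
contact_force: [-0.5, -1.0, -0.0]
grip_width: 50.1
finger_force: 0.0
```

```bash
python3 - <<'E'
from h import *
o=get_obs();p=o["tool_pos"];y=o["tcp_rot"][2];print(p,y)
h=np.array([600.4,-19.1]);d=h-p[:2];print(d@[np.cos(y),np.sin(y)]/25,d@[np.sin(y),-np.cos(y)]/25,(p[2]-116)/25)
E
```

```text
[600.57941454 -20.0355453  231.56917599] -3.0584219840731635
0.004042964150734297 0.03788864968938944 4.622767039498249
```

Emit:
arm_command([
  [0,0.03,0.6],
  [0,0,0.9],
  [0,0,0.9],
  [0,0,0.9],
  [0,0,0.9],
], gripper=[50,50,50,50,50], twist=[0,0,0,0,0])

```text
time: 28.45
tool_pos: [600.1, -19.2, 125.0]
tcp_rot: [3.141, -0.001, -3.059]
contact_force: [0.5, -0.1, -0.0]
grip_width: 50.1
finger_force: 0.0
```

Emit:
arm_command([
  [0,0,0.4],
  [0,0,0],
  [0,0,0],
  [0,0,0],
  [0,0,0],
], gripper=[50,50,40,30,24], twist=[0,0,0,0,0])

```text
time: 29.08
tool_pos: [601.1, -18.7, 117.3]
tcp_rot: [-3.141, 0.001, -3.058]
contact_force: [-0.3, -0.0, -0.8]
grip_width: 25.9
finger_force: 0.0
```

Emit:
arm_command([
  [0,0,0],
  [0,0,0],
  [0,0,0],
  [0,0,0],
  [0,0,0],
], gripper=[20,15,5,5,5], twist=[0,0,0,0,0])

```text
time: 29.7
tool_pos: [600.9, -18.5, 116.8]
tcp_rot: [3.141, 0.0, -3.058]
contact_force: [-0.3, 1.8, 1.7]
grip_width: 15.8
finger_force: 30.0
```

```bash
python3 - <<'E'
from h import *
o=get_obs();print(o["tool_pos"],o["tcp_rot"],o["contact_force"],o["grip_width"])
S=capture("scene");print(blobs(S,(8,150,100),(18,255,255),(240,220,330,290))[1])
E
```

```text
[600.88063944 -18.49411391 116.77442972] [ 3.14125963e+00  1.27872020e-04 -3.05794123e+00] [-0.34915449  1.79929816  1.66690126] 15.831313836590313
[(np.int32(8), [298.2, 244.4], [297, 243, 3, 4]), (np.int32(108), [297.6, 259.7], [294, 250, 10, 19])]
```

Emit:
arm_command([
  [0,-0.2,0],
  [0,-0.35,0],
  [0,-0.4,0],
  [0,-0.4,0],
  [0,-0.4,0],
], gripper=[5,5,5,5,5], twist=[0,0,0,0,0])

```text
time: 30.38
tool_pos: [604.4, -61.5, 116.7]
tcp_rot: [3.14, -0.0, -3.058]
contact_force: [-0.1, 7.6, 3.0]
grip_width: 16.0
finger_force: 30.0
```

Emit:
arm_command([
  [0,-0.4,0],
  [0,-0.3,0],
  [0,-0.2,0],
  [0,0,0],
  [0,0,0],
], gripper=[5,5,5,5,5], twist=[0,0,0,0,0])

```text
time: 31.0
tool_pos: [606.1, -83.5, 116.7]
tcp_rot: [3.139, -0.0, -3.058]
contact_force: [-0.7, 8.3, 3.3]
grip_width: 16.2
finger_force: 30.0
```

```bash
python3 - <<'E'
from h import *
S=capture("scene");T=capture("top");o=get_obs();p=o["tool_pos"];y=o["tcp_rot"][2];print(p,y,o["contact_force"],o["grip_width"])
d=p[:2]-np.array([600.88,-18.5]);print("travel",d@[np.sin(.083),-np.cos(.083)],"side",d@[np.cos(.083),np.sin(.083)])
m=np.array([644.5,-82.6])-p[:2];print("left",m@[np.sin(.083),-np.cos(.083)])
for nm,I,bx in(("top",T,(300,160,420,250)),("scene",S,(240,210,330,300))):
    print(nm,"orange",blobs(I,(8,150,100),(18,255,255),bx)[1]);print("red",blobs(I,(0,150,80),(6,255,255),bx,3)[1])
print("beads in hopper",[B[:2] for B in blobs(T,(95,80,60),(115,255,255),(245,185,290,230),8)[1]])
print("scene blue",[B[:2] for B in blobs(S,(95,80,60),(125,255,255),(320,230,420,340),8)[1]])
def proj(n,P):
    c=get_calibration(n);R=Ro.from_euler("xyz",c["attitude"]).as_matrix().T
    return cv2.projectPoints(np.array(P,float),cv2.Rodrigues(R)[0],-R@c["position"],c["mtx"],c["dist_coeffs"])[0].reshape(-1,2)
def hp(hx,back,z): # offset from handle centre
    return [p[0]+hx*.9966+back*.083,p[1]+hx*.083-back*.9966,z]
g=cv2.cvtColor(S,cv2.COLOR_RGB2GRAY)
# brightness profile along pull direction on tongue at hx=22, z=85 (white line expected at 0)
for hx in(20,22,24):
    q=proj("scene",[hp(hx,b,85) for b in range(-12,14,2)]);print(hx,cv2.remap(g,q[:,0].astype(np.float32)[None],q[:,1].astype(np.float32)[None],1)[0].tolist())
R=S.astype(int);red=(R[...,0]-R[...,1]).clip(0).astype(np.float32)
for z in(87,92,97):
  for hx in(27,33,39):
    q=proj("scene",[hp(hx,b,z) for b in range(-12,14,2)]);print("red",z,hx,cv2.remap(red,q[:,0].astype(np.float32)[None],q[:,1].astype(np.float32)[None],1)[0].round().tolist())
E
```

```text
[606.12249991 -83.40150948 116.76332929] -3.0575758405208435 [-2.16304579  8.11571618  3.15647563] 15.764245314947665
travel 65.11271260798208 side -0.15618995795710078
left 2.3829262062968444
top orange []
red []
scene orange [(np.int32(104), [270.0, 252.2], [266, 242, 10, 19])]
red [(np.int32(31), [265.5, 267.3], [263, 263, 6, 9])]
beads in hopper [(np.int32(934), [265.3, 208.2])]
scene blue [(np.int32(791), [364.3, 280.0]), (np.int32(340), [352.4, 323.9])]
20 [151, 150, 149, 150, 149, 150, 154, 150, 118, 137, 147, 148, 149]
22 [144, 142, 142, 142, 139, 138, 144, 126, 97, 122, 135, 140, 138]
24 [136, 128, 128, 131, 129, 123, 125, 103, 88, 95, 108, 116, 129]
red 87 27 [1.0, 1.0, 0.0, 1.0, 2.0, 6.0, 39.0, 101.0, 141.0, 133.0, 97.0, 40.0, 2.0]
red 87 33 [1.0, 0.0, 1.0, 1.0, 3.0, 19.0, 64.0, 126.0, 146.0, 143.0, 106.0, 41.0, 3.0]
red 87 39 [1.0, 1.0, 2.0, 2.0, 4.0, 27.0, 78.0, 127.0, 139.0, 138.0, 109.0, 47.0, 1.0]
red 92 27 [1.0, 2.0, 2.0, 2.0, 2.0, 17.0, 75.0, 114.0, 81.0, 54.0, 41.0, 9.0, 1.0]
red 92 33 [1.0, 0.0, 1.0, 2.0, 7.0, 41.0, 92.0, 135.0, 142.0, 124.0, 51.0, 10.0, 3.0]
red 92 39 [2.0, 2.0, 1.0, 0.0, 11.0, 59.0, 111.0, 136.0, 144.0, 133.0, 65.0, 15.0, 1.0]
red 97 27 [1.0, 2.0, 2.0, 4.0, 8.0, 31.0, 66.0, 41.0, 10.0, 6.0, 5.0, 2.0, 2.0]
red 97 33 [0.0, 0.0, 1.0, 3.0, 8.0, 59.0, 114.0, 142.0, 134.0, 83.0, 4.0, 2.0, 1.0]
red 97 39 [1.0, 1.0, 1.0, 5.0, 26.0, 95.0, 132.0, 144.0, 134.0, 92.0, 10.0, 2.0, 1.0]
```

Gate is open, and the mark is still about 2.6 mm away by both the ray and the scene profile. I'll make a small correction and then check the beads.

Emit:
arm_command([
  [0,-0.06,0],
  [0,-0.05,0],
  [0,0,0],
  [0,0,0],
  [0,0,0],
], gripper=[5,5,5,5,5], twist=[0,0,0,0,0])

```text
time: 31.72
tool_pos: [606.4, -86.0, 116.8]
tcp_rot: [3.139, -0.0, -3.057]
contact_force: [-1.0, 8.8, 2.8]
grip_width: 15.9
finger_force: 30.0
```

```bash
python3 - <<'E'
from h import *
P=[];
for i in range(3): S=capture("scene");P.append(get_obs()["tool_pos"])
T=capture("top");p=np.mean(P,0);o=get_obs();print(p,o["contact_force"],o["grip_width"],o["time"])
d=p[:2]-np.array([600.88,-18.5]);print("travel",d@[np.sin(.083),-np.cos(.083)])
m=np.array([644.5,-82.6])-p[:2];print("left",m@[np.sin(.083),-np.cos(.083)])
c=get_calibration("scene");Rm=Ro.from_euler("xyz",c["attitude"]).as_matrix().T
pj=lambda Q:cv2.projectPoints(np.array(Q,float),cv2.Rodrigues(Rm)[0],-Rm@c["position"],c["mtx"],c["dist_coeffs"])[0].reshape(-1,2).astype(np.float32)
hp=lambda hx,b,z:[p[0]+hx*.9966+b*.083,p[1]+hx*.083-b*.9966,z]
R=S.astype(int);red=(R[...,0]-R[...,1]).clip(0).astype(np.float32);bb=np.arange(-12,13.)
# top face of clip z=99 and its +x outer face (hx=41), both centred on mark; orange handle +x face hx=17 below pads
for hx,z in((30,99),(33,99),(36,99),(41,95),(41,90)):
    q=pj([hp(hx,b,z) for b in bb]);v=cv2.remap(red,q[:,0][None],q[:,1][None],1)[0];print("mark",hx,z,(v*bb).sum()/v.sum(),v.max())
h=cv2.cvtColor(S,cv2.COLOR_RGB2HSV);om=cv2.inRange(h,(8,150,60),(18,255,255)).astype(np.float32)
for z in(95,100,105):
    q=pj([hp(17,b,z) for b in np.arange(-14,14.1,.5)]);v=cv2.remap(om,q[:,0][None],q[:,1][None],1)[0];k=np.arange(-14,14.1,.5)[v>128];print("handle face",z,k.min() if len(k) else None,k.max() if len(k) else None)
# white beads: anywhere in hopper/tray
print("white",[B for B in blobs(S,(0,0,150),(180,40,255),(340,255,400,300),5)[1]],[B for B in blobs(T,(0,0,150),(180,40,255),(250,187,285,229),3)[1]])
h=cv2.cvtColor(T,cv2.COLOR_RGB2HSV)[190:228,254:280];print("top blue share",(cv2.inRange(h,(95,80,20),(125,255,255))>0).mean())
E
```

```text
[606.3362163  -86.0335571  116.75979202] [-1.00330481  7.68943798  1.98769687] 15.748653612327573 31.925
travel 67.75341744193958
left -0.2577786276606595
mark 30 99 -1.589191339058654 125.87109
mark 33 99 -0.8738284955668968 137.42773
mark 36 99 -1.1581214465545127 145.11719
mark 41 95 -0.28655464572643 145.61719
mark 41 90 0.8023754196102764 136.7373
handle face 95 -5.5 5.0
handle face 100 -9.0 5.0
handle face 105 -11.5 4.5
white [(np.int32(842), [355.6, 269.5], [340, 255, 55, 45]), (np.int32(16), [362.8, 281.4], [361, 280, 5, 4])] [(np.int32(5), [256.0, 187.0], [254, 187, 5, 1]), (np.int32(3), [261.0, 187.0], [260, 187, 3, 1]), (np.int32(3), [265.0, 187.0], [264, 187, 3, 1]), (np.int32(231), [281.7, 206.0], [278, 187, 7, 42]), (np.int32(3), [275.0, 228.0], [274, 228, 3, 1])]
top blue share 0.8876518218623481
```

```bash
python3 - <<'E'
from h import *
bb=np.arange(-25,25.1,.5)
def prof(n,I,c0,hx,z,kind):
    c=get_calibration(n);Rm=Ro.from_euler("xyz",c["attitude"]).as_matrix().T
    Q=np.array([[c0[0]+hx*.9966+b*.083,c0[1]+hx*.083-b*.9966,z] for b in bb])
    q=cv2.projectPoints(Q,cv2.Rodrigues(Rm)[0],-Rm@c["position"],c["mtx"],c["dist_coeffs"])[0].reshape(-1,2).astype(np.float32)
    R=I.astype(int);f=(R[...,0]-R[...,2] if kind=="o" else R[...,0]-R[...,1]).clip(0).astype(np.float32)
    v=cv2.remap(f,q[:,0][None],q[:,1][None],1)[0];k=bb[v>v.max()/2];return k.min(),k.max(),round(float(v.max()))
H=(600.88,-18.5)
M=(H[0]+.083*67.5,H[1]-.9966*67.5)
for n in("scene","top"):
    I=cv2.cvtColor(cv2.imread(f"pics/{n}0.png"),cv2.COLOR_BGR2RGB)
    for hx in(-10,-5,0,5,10): print(n,"handle top",hx,prof(n,I,H,hx,150,"o"))
    for hx in(29,33,37,40): print(n,"clip top",hx,prof(n,I,M,hx,99,"r"))
E
```

```text
scene handle top -10 (np.float64(-9.0), np.float64(7.5), 158)
scene handle top -5 (np.float64(-10.5), np.float64(7.5), 161)
scene handle top 0 (np.float64(-12.0), np.float64(7.5), 159)
scene handle top 5 (np.float64(-14.5), np.float64(7.5), 159)
scene handle top 10 (np.float64(-16.0), np.float64(7.5), 159)
scene clip top 29 (np.float64(-5.0), np.float64(-0.5), 119)
scene clip top 33 (np.float64(-4.5), np.float64(3.0), 147)
scene clip top 37 (np.float64(-4.5), np.float64(3.0), 150)
scene clip top 40 (np.float64(-5.0), np.float64(3.5), 149)
top handle top -10 (np.float64(-8.0), np.float64(7.5), 133)
top handle top -5 (np.float64(-8.0), np.float64(7.0), 132)
top handle top 0 (np.float64(-8.0), np.float64(7.5), 134)
top handle top 5 (np.float64(-8.0), np.float64(7.5), 133)
top handle top 10 (np.float64(-8.0), np.float64(7.5), 134)
top clip top 29 (np.float64(-3.5), np.float64(1.0), 84)
top clip top 33 (np.float64(-4.0), np.float64(2.5), 105)
top clip top 37 (np.float64(-4.0), np.float64(2.5), 135)
top clip top 40 (np.float64(-4.0), np.float64(2.5), 136)
```

Mark alignment agrees: the target travel is 67.2 to 68.0 mm and the gate is at 67.75. One last numeric check that the beads lie in the tray.

```bash
python3 - <<'E'
from h import *
S=capture("scene");T=capture("top")
s=[B for B in blobs(S,(0,0,70),(180,70,255),(350,264,385,296),4)[1] if B[0]<60];t=[B for B in blobs(T,(0,0,60),(180,70,255),(254,190,280,227),4)[1] if B[0]<60]
print(s);print(t)
for a in s:
  for b in t: P,e=tri(a[1],b[1]);print(a[1],b[1],P.round(1),round(e,1))
hs=cv2.cvtColor(T,cv2.COLOR_RGB2HSV)[194:224:3,255:280:2];print(hs[...,2]);print(hs[...,1])
E
```

```text
[(np.int32(36), [362.5, 281.0], [360, 278, 6, 7]), (np.int32(11), [352.8, 294.7], [350, 294, 8, 2])]
[(np.int32(50), [278.7, 204.0], [278, 190, 2, 35]), (np.int32(36), [273.0, 197.1], [270, 194, 7, 7]), (np.int32(5), [254.0, 224.0], [254, 222, 1, 5]), (np.int32(10), [274.5, 225.6], [272, 225, 6, 2])]
[362.5, 281.0] [278.7, 204.0] [594.4 115.9  86.3] 25.6
[362.5, 281.0] [273.0, 197.1] [606.4 122.1 111.8] 18.6
[362.5, 281.0] [254.0, 224.0] [564.8 142.7  57. ] 40.7
[362.5, 281.0] [274.5, 225.6] [556.9 120.2  22.5] 1.2
[352.8, 294.7] [278.7, 204.0] [605.1 112.   34.1] 4.0
[352.8, 294.7] [273.0, 197.1] [617.6 118.5  62.8] 2.8
[352.8, 294.7] [254.0, 224.0] [575.7 139.7   8.9] 66.2
[352.8, 294.7] [274.5, 225.6] [566.9 116.2 -33.6] 23.1
[[ 96  96 105 119 148 164 143 143 134 122 114 105 198]
 [ 95  96  96  95 118 143 143 133 128 137 116  91 197]
 [ 96  96  96  96 143 143 144 143 117  87  83  96 190]
 [ 96  96  95  95 143 143 144 138  76  77  69  88 156]
 [ 96  96  96  95 143 144 144 138  77  67  59  86 146]
 [ 95  96  96  96 144 143 143 144 133 102 109  96 145]
 [ 96  96  96  96 118 143 144 144  74  78  70  78 133]
 [ 95  96  95  96 119 144 144 144 118  68  75  94 130]
 [ 95  96  96  97 119 144 144 144 133  80  78  89 127]
 [ 96  97  96  97 120 144 145 145  99  74  72  69 121]]
[[191 191 192 191 191 190 189 189  93  38 152 138  32]
 [193 191 189 193 190 189 189 150  40  41  40 182  31]
 [191 191 191 191 191 191 188 191 111   6  83 191  32]
 [191 189 196 193 189 191 189 187 121  99 100 183  18]
 [191 189 191 193 189 188 188 190 136  95  95 187   7]
 [193 191 191 189 188 189 191 189 186 153 166 191   7]
 [189 189 189 191 190 191 189 188 107  98  95 154   2]
 [191 189 193 186 191 189 188 189 184 135 160 190   4]
 [193 186 191 187 191 189 188 189 184 128 124 181   6]
 [189 192 191 189 189 188 188 188 139  93  96 140  27]]
```

```bash
python3 - <<'E'
from h import *
S=capture("scene");h=cv2.cvtColor(S,cv2.COLOR_RGB2HSV)
c=get_calibration("scene");Rm=Ro.from_euler("xyz",c["attitude"]).as_matrix().T
pj=lambda Q:cv2.projectPoints(np.array(Q,float),cv2.Rodrigues(Rm)[0],-Rm@c["position"],c["mtx"],c["dist_coeffs"])[0].reshape(-1,2)
for z in(93,13):
    Q=onz("top",[[273,197.1],[274.5,204.5],[273.5,213],[274.5,221],[274.5,225.6]],z);q=pj(Q)
    for P,u in zip(Q,q): a=h[int(round(u[1]))-1:int(round(u[1]))+2,int(round(u[0]))-1:int(round(u[0]))+2].reshape(-1,3);print(z,P.round(1),u.round(1),np.median(a,0))
print("white B z13",onz("scene",[[362.5,281]],13),"z93",onz("scene",[[362.5,281]],93))
low=cv2.inRange(h,(90,50,30),(130,150,255));n,l,s,cc=cv2.connectedComponentsWithStats(low[255:300,340:395])
print([(s[i,4],(cc[i]+[340,255]).round(1).tolist()) for i in range(1,n) if s[i,4]>5])
o=get_obs();print(o["tool_pos"],o["grip_width"],o["finger_force"],o["time"])
E
```

```text
93 [612.4 115.8  93. ] [354.  286.2] [109. 199. 124.]
93 [596.3 112.   93. ] [354.9 279.6] [109. 205. 124.]
93 [577.8 113.6  93. ] [358.6 273. ] [108. 203. 123.]
93 [560.5 110.9  93. ] [360.1 266.3] [109. 204. 109.]
93 [550.5 110.6  93. ] [361.6 262.6] [109. 201. 109.]
13 [624.8 126.5  13. ] [354.3 308.1] [ 72.  98. 134.]
13 [607.5 122.4  13. ] [355.3 301.1] [ 20.  18. 129.]
13 [587.5 124.1  13. ] [359.  294.2] [102. 106. 108.]
13 [568.8 121.2  13. ] [360.6 287.2] [103. 106. 108.]
13 [558.  120.9  13. ] [362.1 283.4] [ 16.  20. 150.]
white B z13 [[551.77241166 119.70812477  13.        ]] z93 [[593.15089054 128.64378921  93.        ]]
[(np.int32(28), [351.8, 278.5]), (np.int32(8), [365.1, 280.6]), (np.int32(32), [360.5, 287.1]), (np.int32(32), [361.1, 295.2])]
[606.35497465 -86.01704986 116.78168275] 15.966633909491158 30.0083926320076 32.075
```

All five beads check out at tray height (about z 13) and none at gate height. I'm handing the job in.

```bash
python3 -c "
from plant import *
print(close_job())"
```

```text
the job is handed in; nothing more can be done
None
```

The job is handed in: I stirred the beads about four and a half turns with no spill seen, stood the stick back in its block and let go, and the gripper is still holding the gate handle within about 1 mm of the red mark, with all five beads in the tray.

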